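Deburr the bore edge of a clamped sleeve

TASK

Take the deburring tool out of its block and run its ball head once round the top inner edge of the clamped steel sleeve: start at the side where the clamp's upright tab is, go anticlockwise as seen from above all the way back to the tab, slowly (about twelve seconds for the lap) and pressing lightly and steadily, about 5 N, all the way round; 18 N or more spoils the edge. Then stand the tool upright in its block again, fully home, and leave the small things around undisturbed.

Things in the scene. Friction and masses are not known exactly. Their poses are not given: they have to be found in the camera images.
- tool_handle (a point): Centre of the loose deburring tool's black square handle (20x20 mm, 62 mm high, flat sides facing its own x and y). The tool stands upright, z up. Under the handle a round collar 34 mm across, 5 mm thick, then an 8 mm shank and a steel ball head. This point is 36 mm above the collar's underside (which rests on the block) and 81 mm above the ball's lowest point
- tool_head (a point): Centre of the tool's steel ball head (18 mm across), on the tool's axis, 72 mm below the handle's centre
- tool: The whole deburring tool, 112 mm long, about 0.12 kg; origin at the lowest point of the ball head, z along the tool towards the handle
- block_socket (a point): Centre of the mouth of the socket in the grey tool block (fixed, 56x56 mm, 50 mm high): a round through hole 24 mm wide, mouth level with the block's top, z up. The tool is home when its collar rests flat on the block: handle centre 36 mm above this point
- clamp: Round grey floating clamp, fixed to the cart, with the steel sleeve it carries. Base 104 mm across; origin at the centre of its underside, z up. The sleeve floats on a spring: pushed, it sinks up to 12 mm straight down, starting at about 1.3 N and adding about 1.5 N per mm; sideways it is stiff. Its steel is smooth and oiled
- hole_axis (a point): Point on the bore's axis at the nominal rim height, 62 mm over the cart; axes as the clamp's. Sleeve: 60 mm outside, bore 44 mm wide, open upward, over 30 mm deep. The true rim stands up to 6 mm higher or lower and leans up to 4 degrees, which is not measured: feel for it. The ball sits well on the edge with its centre 20 mm (16 to 22.5) out from the axis, nearly 9 mm above the rim
- tab (a point): Top of the clamp's upright steel tab (14 mm wide, 52 mm high), 49 mm from the bore's axis on the clamp's own -x side: the lap starts and ends on this side
- pot_a: Bystander: yellow-capped specimen pot, 50 mm wide, 55 mm high; origin at the centre of its underside
- oil_bottle: Bystander: small amber bottle with a black cap, 28 mm wide, 57 mm high; origin at the centre of its underside
- cover_box_a: Bystander: small flat box with a clear lid, 34x34x17 mm; origin at the centre of its underside
- bench_timer: Bystander: small flat timer with keys, 62x64x19 mm; origin at the centre of its underside
Things that resemble listed ones, but are neither listed nor needed, are in the scene too. What is shaped like the tool but white or yellow is not meant.

How it is judged:
By the outcome, as a careful person would: the job done as asked, in the order asked, and still so for the second after the job is handed in, with the robot touching nothing.
It also fails if it takes over 72 s, if anything falls off the work surface, if the arm or the gripper's body presses on something with over 40 N, if the wrist force passes 120 N, or if a joint passes its speed limit or range.

ROBOT

A 6-joint arm with a two-finger parallel gripper is mounted at the origin on a cart in front of the work surface, level with it; the furniture and walls round the work are solid. World frame = base frame: x ahead of the robot, y to its left, z up, the work surface at z = 0. Lengths are in mm, angles in degrees, forces in N, time in s.
With the tool pointing down it reaches from about 300 to 850 mm from the base axis. Payload 4.2 kg.
Tool frame: the origin (TCP) lies midway between the tips of the shut fingers; the grasp point (between the pads) lies 19 mm behind it (env.tcp_to_grasp is the distance from the TCP to the grasp point, in mm); z points along the fingers, x is the direction in which the jaws open and shut, and the axes are right-handed (so a half turn about z gives the same grasp; the last joint's range is limited). The gripper opens to 91 mm and grips with 3 to 60 N. Pads are 32 mm wide; open, the fingers measure 118 mm over their backs; the gripper's body (76 mm by 178 mm) begins 60 mm behind the grasp point.
Start: joints at [-70.302, 18.312, 89.639, -0, 72.044, -1.146], TCP at [204.605, -537.382, 213.976] pointing down, gripper open.
Joint ranges: [-177.97, 177.97], [-48.28, 115.42], [12.27, 149.76], [-77.06, 257.06], [2.81, 150.46], [-146.56, 146.56]. Speed limits (degrees/s): [147.25, 147.25, 180, 180, 180, 180].

INTERFACE

Orientations are given as [roll, pitch, yaw] about the fixed x, y, z axes, in that order (R = Rz(yaw) Ry(pitch) Rx(roll)).
In Python, from workcell import env gives the robot as it stands.
- The arm moves only by the tool drive_tool, never from a script. Its argument "motion" is a list of rows, each a list of 2 entries, a list of its own where there are three numbers: the shift along the world's x, y, z in m, then the turn, a rotation vector about the world's x, y, z in rad. In form: [[[dx, dy, dz], [wx, wy, wz]], ...]. A call has exactly 10 rows; each row shifts and turns the commanded pose from where the row before left it; what a row does not reach is not made up. A row lasts 1/12 s, in which the tool goes at most 41.7 mm and 7.16 degrees, less where a joint would pass 70% of its speed; a pose out of reach is approached as far as the arm can. A call is refused whole if a number of a shift passes 0.0417 or a number of a turn 0.125, either way. A call with a gripper value outside its range is refused whole. "claw" is the opening, from 0 (shut) to 1 (fully open), set as the call begins (left out, the last holds). The fingers move at their own pace and stop on an object; "force" is the grip in N (left out, the last holds). Time passes only in rows, so rows that do not move let the fingers close, or fill a call up. It gives the time, the measured TCP pose, the force and the opening at its end, in the units of the state.
- env.state(): the state, without advancing time (a new reading comes with each control period).
- env.grab_frame(name): name is "scene" or "top" or "wrist"; returns the picture (480x640x3 uint8, red, green, blue); there is no depth.
- env.camera_params(name): a dict with "fov_y" (degrees; the focal length in pixels is half the picture's height over the tangent of half this angle, whatever the lens; pixels are square), "cx", "cy" (the principal point, pixels), "k1" (the pictures are not rectified: a ray, as slopes to the right and down, at radius r is drawn at 1 + k1 r^2 times it, then the intrinsics apply), "pose" (4x4, takes a point from camera to world coordinates). Camera axes: x right, y down, z forward; pixel columns grow to the right and rows downward; lengths in mm; the calibration is good to about 2 mm. A picture is of the moment at which its call begins: read the wrist's pose just before it. camera_params takes no time and is no camera call; for the wrist camera it gives the pose at the moment of the call.
- env.job_done(): hands the job in, once; it reports no verdict.
The state is a dict: "time_s": time; "qpos": joint angles; "qvel": joint speeds; "effort": joint torques, N m; "ee_pos": TCP position; "ee_rot": TCP orientation; "force": force on the tool from outside, world axes, zero at the start; "torque": the same for the moment, N m; "gripper_width": finger opening in mm.
Only numpy, scipy, OpenCV 4.12 (cv2) and the standard library are available. Lean on these libraries where they do the work, as an engineer would, in place of code of your own. Each camera call takes 0.05 s, during which the arm holds its last target.

## Working session

There is one attempt and no reset: what is moved stays moved. The work goes in short steps, Python scripts to look and compute and a tool call to move; the robot and the scene stay as the last step left them, time stands still between calls to the robot, and variables do not carry over. Pictures are saved under pics/ and viewed, and the job is handed in when it is done.

Besides the shell and the picture viewer there is one more tool, called after "Call:" by a JSON object that holds its "fn" and its "kwargs". drive_tool: Moves the arm, as the interface text tells. Its arguments: {"type":"object","properties":{"motion":{"type":"array","items":{"type":"array"}},"claw":{"type":"number"},"force":{"type":"number"}},"required":["motion"]}

```bash
ls; mkdir -p pics
python3 - <<'E'
from workcell import env
import cv2
print(env.state())
for n in ["scene","top","wrist"]:
    p=env.camera_params(n); print(n,p)
    cv2.imwrite(f"pics/{n}0.png",env.grab_frame(n)[:,:,::-1])
E
```

```text
pics
{'time_s': 0.0, 'qpos': array([-7.03050653e+01,  1.83508058e+01,  8.97065609e+01, -1.33039872e-03,
        7.20420562e+01, -1.14567713e+00]), 'qvel': array([ 0.01373166,  0.13901496, -0.00112454, -0.00879485,  0.05352868,
        0.1105362 ]), 'effort': array([ 2.33266646e-04, -4.12467706e+01, -2.31970328e+01,  7.26854475e-02,
        4.55508241e-02, -1.28450920e-04]), 'ee_pos': array([ 204.39545038, -536.91200143,  213.12759106]), 'ee_rot': array([-1.79999277e+02,  9.94282436e-02, -6.91589763e+01]), 'force': array([ 0.24041803,  0.3322159 , -0.21379695]), 'torque': array([ 0.00348863, -0.00884867,  0.053844  ]), 'gripper_width': 91.19021233846917}
scene {'fov_y': 42.11463854395196, 'cx': 319.8426552670649, 'cy': 236.37135437432624, 'k1': 0.05783540363574423, 'pose': array([[-6.46200584e-01, -4.92417769e-01,  5.83051924e-01,
        -4.05448664e+01],
       [-7.62903844e-01,  3.96718425e-01, -5.10482336e-01,
         7.85444352e+02],
       [ 2.00631320e-02, -7.74686538e-01, -6.32027087e-01,
         7.24422932e+02],
       [ 0.00000000e+00,  0.00000000e+00,  0.00000000e+00,
   
[... 250 characters left out ...]
01, -2.13473469e-02, -3.32767372e-02,
         2.87605619e+02],
       [ 3.46481694e-02, -6.74643014e-02, -9.97119889e-01,
         9.17774376e+02],
       [ 0.00000000e+00,  0.00000000e+00,  0.00000000e+00,
         1.00000000e+00]])}
wrist {'fov_y': 62.10874018602901, 'cx': 316.78264405373267, 'cy': 244.49385481379784, 'k1': -0.07123377332634484, 'pose': array([[ 3.54980562e-01, -9.03369828e-01, -2.40648614e-01,
         2.71058090e+02],
       [-9.34872718e-01, -3.43387497e-01, -8.99890424e-02,
        -5.11670734e+02],
       [-1.34233963e-03,  2.56920185e-01, -9.66431693e-01,
         3.84521345e+02],
       [ 0.00000000e+00,  0.00000000e+00,  0.00000000e+00,
         1.00000000e+00]])}
```

View pics/scene0.png

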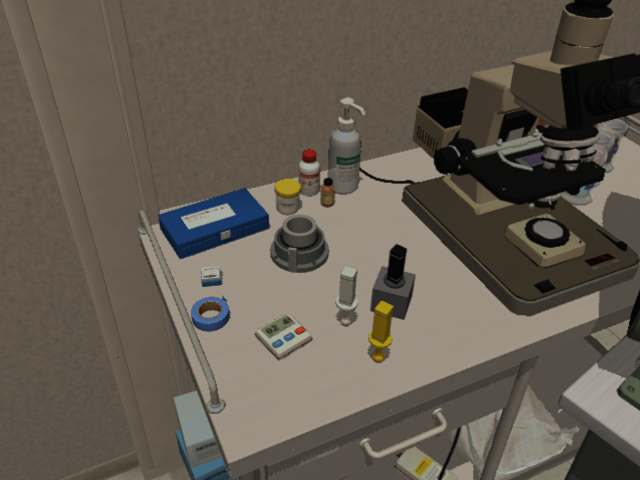

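View pics/top0.png

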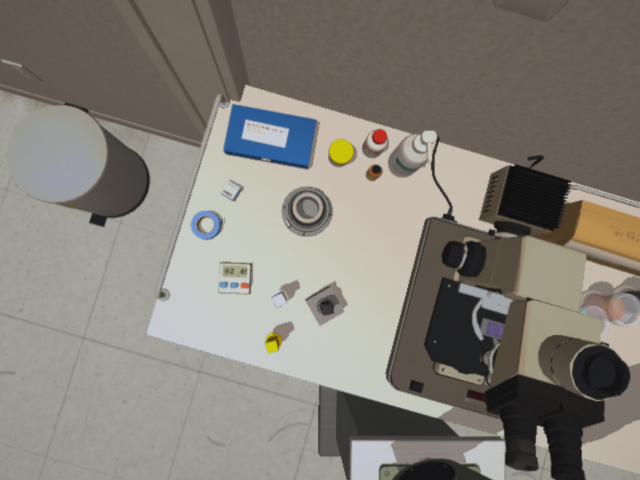

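View pics/wrist0.png

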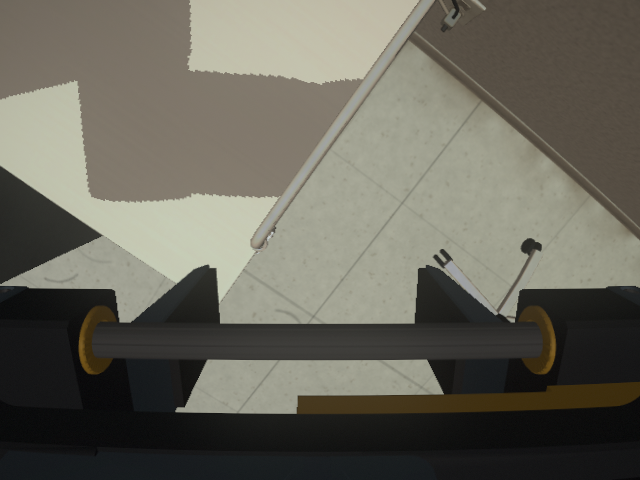

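The candidates for the tool are the black-handled one in the grey block (scene (397,263), top (327,306)), the white lookalike (scene (347,285), top (280,298)) and the yellow one (scene (383,320), top (273,343)). I choose the black one because it stands in the grey block. I'll check it in close crops.

```bash
cat > h.py <<'E'
import numpy as np, cv2
from workcell import env
def K(p):
    f=240/np.tan(np.radians(p['fov_y']/2)); return f
def ray(p,u,v):
    f=K(p); d=np.array([(u-p['cx'])/f,(v-p['cy'])/f]); s=d.copy()
    for _ in range(30): s=d/(1+p['k1']*(s@s))
    T=p['pose']; return T[:3,3],T[:3,:3]@np.array([s[0],s[1],1.])
def onplane(p,u,v,z):
    o,d=ray(p,u,v); return o+d*(z-o[2])/d[2]
def proj(p,X):
    T=p['pose']; c=T[:3,:3].T@(np.asarray(X,float)-T[:3,3]); s=c[:2]/c[2]; s=s*(1+p['k1']*(s@s)); f=K(p)
    return s*f+[p['cx'],p['cy']]
def tri(a,b):
    (o1,d1),(o2,d2)=a,b
    A=np.stack([d1,-d2],1); t=np.linalg.lstsq(A,o2-o1,rcond=None)[0]
    P,Q=o1+d1*t[0],o2+d2*t[1]; return (P+Q)/2,np.linalg.norm(P-Q)
E
python3 - <<'E'
import cv2
s=cv2.imread('pics/scene0.png');t=cv2.imread('pics/top0.png')
a=cv2.resize(s[225:345,330:430],None,fx=5,fy=5,interpolation=cv2.INTER_CUBIC)
b=cv2.resize(s[205:285,255:345],None,fx=6,fy=6,interpolation=cv2.INTER_CUBIC)
c=cv2.resize(t[270:340,290:365],None,fx=7,fy=7,interpolation=cv2.INTER_CUBIC)
d=cv2.resize(t[175:245,270:345],None,fx=7,fy=7,interpolation=cv2.INTER_CUBIC)
for n,i in zip('abcd',(a,b,c,d)): cv2.imwrite(f'pics/crop_{n}.png',i)
E
```

```text
(no output)
```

View pics/crop_a.png

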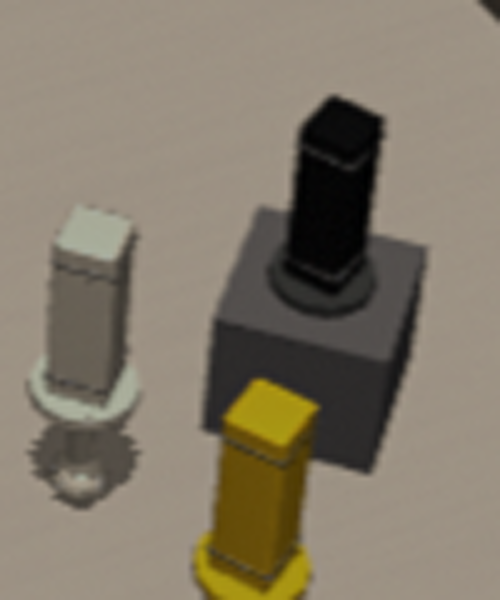

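View pics/crop_b.png

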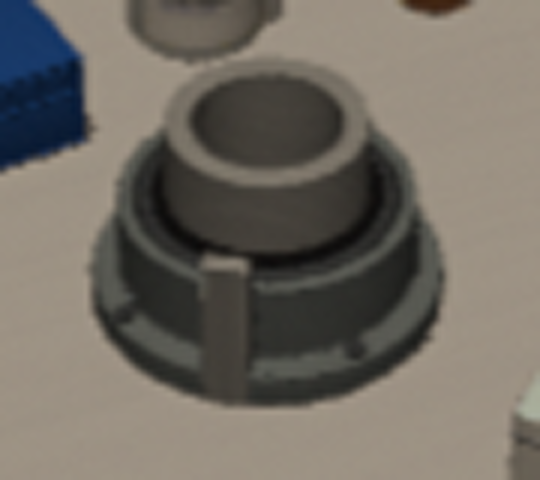

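View pics/crop_c.png

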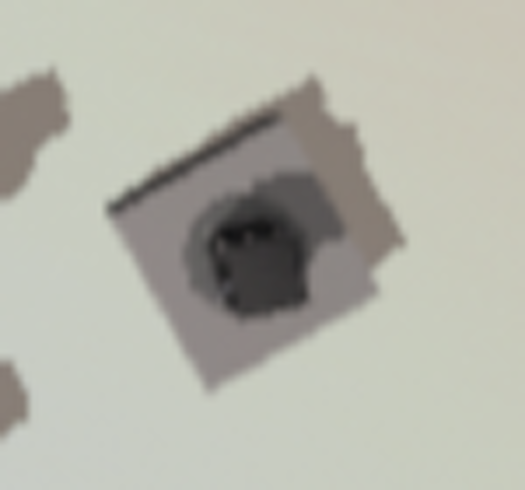

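View pics/crop_d.png

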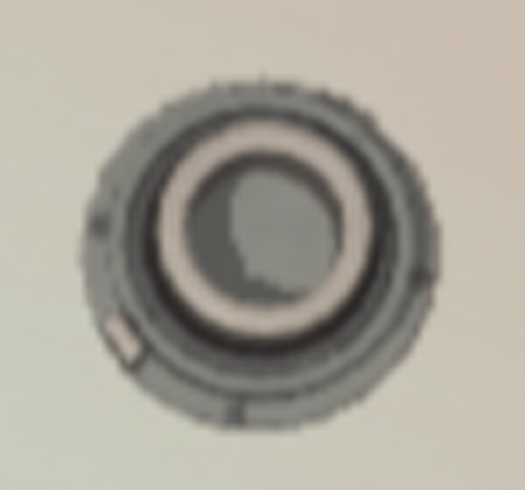

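Run:
```python
from h import *
T=env.camera_params('top');S=env.camera_params('scene')
c=lambda x,y:(290+x/7,270+y/7)
for q in [(110,210),(280,113),(378,290),(212,388)]: print('block',onplane(T,*c(*q),50).round(1))
print('handle top',onplane(T,*c(266,277),117).round(1))
d=lambda x,y:(270+x/7,175+y/7)
print('sleeve top',onplane(T,*d(265,228),62).round(1)); print('tab',onplane(T,*d(124,340),52).round(1))
sc=lambda x,y:(330+x/5,225+y/5)
print('scene handle',onplane(S,*sc(343,132),117).round(1))
sb=lambda x,y:(255+x/6,205+y/6)
print('scene sleeve',onplane(S,*sb(267,121),62).round(1),onplane(S,*sb(226,263),52).round(1))
print(tri(ray(T,*d(265,228)),ray(S,*sb(267,121))),tri(ray(T,*c(266,277)),ray(S,*sc(343,132))))
for n,u in dict(pot=(341,152),oil=(374,172),box=(231,190),timer=(236,278),white=(280,298),yel=(273,343)).items(): print(n,onplane(T,*u,20).round())
st=env.state();W=env.camera_params('wrist')
from scipy.spatial.transform import Rotation as R
Rt=R.from_euler('xyz',st['ee_rot'],degrees=True).as_matrix()
print('wrist cam in tool',Rt.T@(W['pose'][:3,3]-st['ee_pos']),Rt.T@W['pose'][:3,:3])
print(Rt)
```

```text
block [433.3 260.1  50. ]
block [461.  213.2  50. ]
block [412.4 185.1  50. ]
block [384.7 230.9  50. ]
handle top [421.2 221.9 117. ]
sleeve top [612.8 259.8  62. ]
tab [581.7 298.4  52. ]
scene handle [418.3 225.8 117. ]
scene sleeve [615.7 258.   62. ] [583.1 298.8  52. ]
(array([612.60596555, 260.09477963,  64.92038713]), np.float64(0.5470186016643274)) (array([421.0980393 , 221.79803459, 113.02274071]), np.float64(0.7126103998484681))
pot [736. 192.  20.]
oil [696. 123.  20.]
box [651. 416.  20.]
timer [473. 400.  20.]
white [434. 311.  20.]
yel [345. 323.  20.]
wrist cam in tool [  -0.17415718  -71.24169478 -171.29916192] [[ 9.99999555e-01 -9.43054895e-04 -4.82037387e-06]
 [ 9.12632894e-04  9.66427249e-01  2.56938787e-01]
 [-2.37648840e-04 -2.56938677e-01  9.66427680e-01]]
[[ 3.55833034e-01 -9.34549433e-01 -4.57225362e-04]
 [-9.34548599e-01 -3.55833327e-01  1.24891160e-03]
 [-1.32986565e-03 -1.71046809e-05 -9.99999116e-01]]
```

The crops confirm the black handle in the grey block at top (327,306). The clamp's tab is at top (288,223). The microscope sits between the arm's start and the work, so I'll estimate its extent before moving.

```bash
python3 - <<'E'
from h import *
T=env.camera_params('top');S=env.camera_params('scene')
for n,a,b in [('phototube',(600,373),(590,0)),('eyepiece tip',(520,465),(610,92)),('eye2',(570,470),(635,90)),('head left front corner',(520,285),(515,65)),('focus knob',(463,257),(455,158)),('baseR',(393,385),(520,300)),('baseTL',(428,222),(405,195))]:
    print(n,tri(ray(T,*a),ray(S,*b)))
E
python3 - <<'E'
import cv2
s=cv2.imread('pics/scene0.png');t=cv2.imread('pics/top0.png')
cv2.imwrite('pics/ms.png',cv2.resize(s[0:310,400:640],None,fx=2.5,fy=1.9))
cv2.imwrite('pics/mt.png',cv2.resize(t[200:480,380:640],None,fx=2.5,fy=2.1))
E
```

```text
phototube (array([381.59396958, -55.33929252, 436.49036401]), np.float64(3.7136933179776466))
eyepiece tip (array([270.32774212,  16.54593542, 374.58144669]), np.float64(27.337077297943573))
eye2 (array([263.38664799, -48.30163771, 363.08556045]), np.float64(37.18789193071876))
head left front corner (array([467.27779208, -34.07616982, 319.611556  ]), np.float64(22.90741636510292))
focus knob (array([519.47246773, -17.54351972, 136.36075637]), np.float64(0.935498926559626))
baseR (array([273.82716097,  89.13754606,  41.7852725 ]), np.float64(9.365237320515684))
baseTL (array([594.36700265,  13.34760473,  28.51206207]), np.float64(1.010772091814545))
```

View pics/ms.png

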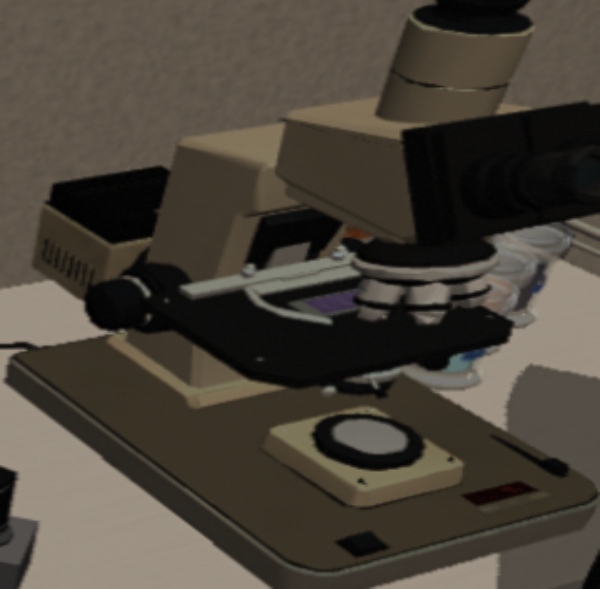

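View pics/mt.png

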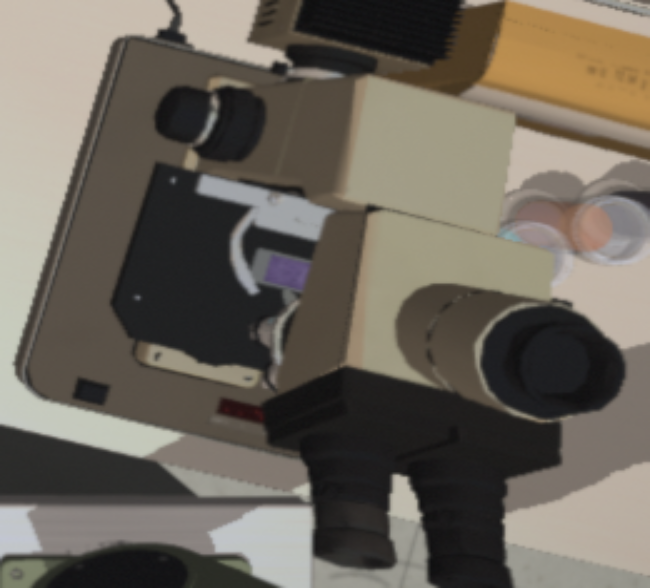

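Call:
{"fn": "drive_tool", "kwargs": {"motion": [[[0,0,0.02],[0,0,0]],[[0,0,0.036],[0,0,0]],[[0,0,0.04],[0,0,0]],[[0,0,0.04],[0,0,0]],[[0,0,0.04],[0,0,0]],[[0,0,0.04],[0,0,0]],[[0,0,0.04],[0,0,0]],[[0,0,0.04],[0,0,0]],[[0,0,0.04],[0,0,0]],[[0,0,0.02],[0,0,0]]]}}

```text
time_s: 0.98
ee_pos: [204.4, -536.7, 574.5]
ee_rot: [180.0, -0.4, -69.2]
force: [0.2, -0.9, 1.1]
gripper_width: 91.0
```

Call:
{"fn": "drive_tool", "kwargs": {"motion": [[[0.01,0.02,0],[0,0,0.05]],[[0.018,0.036,0],[0,0,0.07]],[[0.018,0.037,0],[0,0,0.07]],[[0.018,0.037,0],[0,0,0.07]],[[0.018,0.037,0],[0,0,0.07]],[[0.018,0.037,0],[0,0,0.07]],[[0.018,0.037,0],[0,0,0.07]],[[0.018,0.037,0],[0,0,0.07]],[[0.018,0.037,0],[0,0,0.07]],[[0.018,0.037,0],[0,0,0.07]]]}}

```text
time_s: 1.82
ee_pos: [376.7, -183.4, 570.0]
ee_rot: [-180.0, -0.0, -30.0]
force: [0.8, -1.4, -0.1]
gripper_width: 91.0
```

Run:
```python
from h import *
s=env.state();print(s['qpos'],s['qvel'],s['ee_pos'],s['ee_rot'])
cv2.imwrite('pics/scene1.png',env.grab_frame('scene')[:,:,::-1])
```

```text
[-2.75313146e+01  3.81370360e+00  5.79856407e+01  8.82315257e-04
  1.18186450e+02  2.49161610e+00] [67.25835479 -1.6832908   2.51048527  0.11015144 -0.82154442 18.94616291] [ 376.74109668 -183.40705735  569.97668546] [-1.79998606e+02 -1.41581316e-02 -3.00225140e+01]
```

View pics/scene1.png

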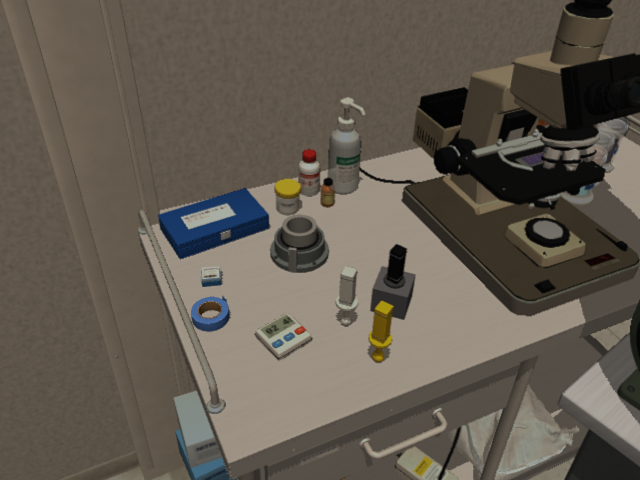

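Call:
{"fn": "drive_tool", "kwargs": {"motion": [[[0.004,0.04,0],[0,0,0.07]],[[0.004,0.041,0],[0,0,0.07]],[[0.004,0.041,0],[0,0,0.07]],[[0.004,0.041,0],[0,0,0.07]],[[0.005,0.041,0],[0,0,0.07]],[[0.005,0.041,0],[0,0,0.07]],[[0.005,0.041,0],[0,0,0.07]],[[0.005,0.041,0],[0,0,0.07]],[[0.005,0.041,0],[0,0,0.07]],[[0.003,0.037,0],[0,0,0.08]]]}}

```text
time_s: 2.7
ee_pos: [420.6, 221.9, 569.5]
ee_rot: [180.0, 0.0, 10.7]
force: [0.6, 0.2, 0.0]
gripper_width: 91.4
```

Call:
{"fn": "drive_tool", "kwargs": {"motion": [[[0,0,-0.03],[0,0,0]],[[0,0,-0.04],[0,0,0]],[[0,0,-0.04],[0,0,0]],[[0,0,-0.04],[0,0,0]],[[0,0,-0.04],[0,0,0]],[[0,0,-0.04],[0,0,0]],[[0,0,-0.04],[0,0,0]],[[0,0,-0.03],[0,0,0]],[[0,0,0],[0,0,0]],[[0,0,0],[0,0,0]]]}}

```text
time_s: 3.53
ee_pos: [420.2, 219.2, 269.4]
ee_rot: [180.0, 0.2, 10.5]
force: [1.1, 0.5, 1.0]
gripper_width: 91.3
```

Run:
```python
from h import *
import pickle
s=env.state();print(s['qpos'],s['ee_pos'],s['ee_rot'],s['force'])
p=env.camera_params('wrist');im=env.grab_frame('wrist')[:,:,::-1]
cv2.imwrite('pics/w1.png',im);pickle.dump(p,open('w1.pkl','wb'))
cv2.imwrite('pics/w1c.png',im)
print(proj(p,[421.5,222,117]),proj(p,[422.8,222.3,50]))
```

```text
[ 2.61606914e+01  7.30552791e+00  9.62477952e+01 -3.71654118e-03
  7.66073823e+01  1.56944553e+01] [420.19801346 219.19399387 269.41291956] [1.79953050e+02 1.53736591e-01 1.04670390e+01] [1.10808149 0.48791075 1.04826899]
[320.7877105  225.31693594] [321.6661779 211.0045027]
```

View pics/w1.png

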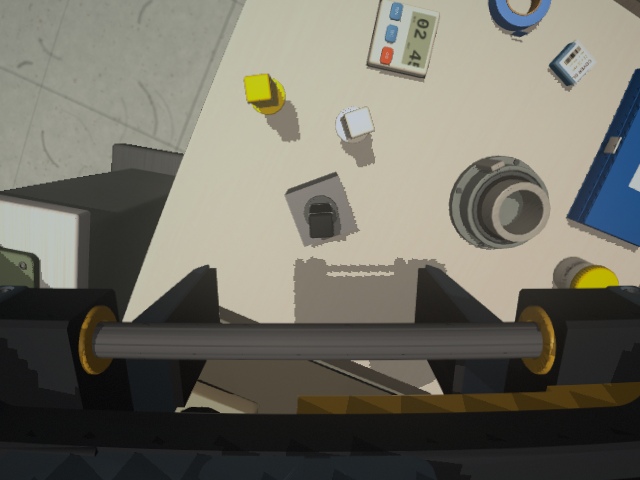

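The picture shows the handle at (320,226) on the block at (321,210), and the clamp with its sleeve at (512,210) and its tab near (490,166). I'll zoom in on both.

Run:
```python
import cv2
t=cv2.imread('pics/w1.png')
cv2.imwrite('pics/w1a.png',cv2.resize(t[165:255,275:365],None,fx=6.6,fy=6.6,interpolation=cv2.INTER_CUBIC))
cv2.imwrite('pics/w1b.png',cv2.resize(t[145:255,440:560],None,fx=5,fy=5,interpolation=cv2.INTER_CUBIC))
```

```text
(no output)
```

View pics/w1a.png

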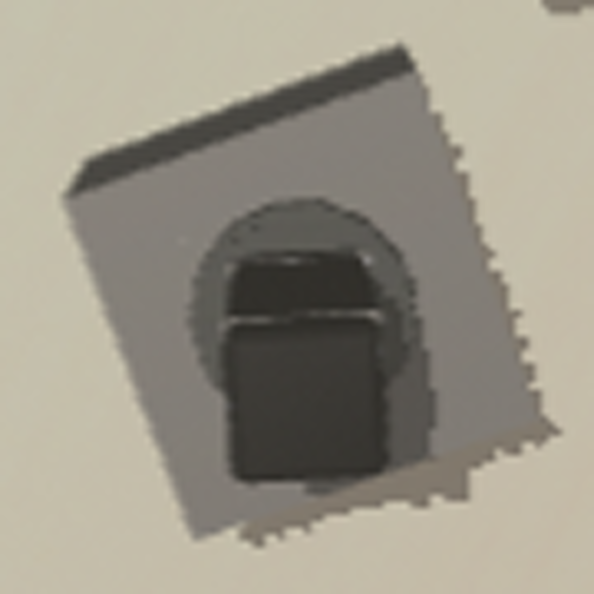

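View pics/w1b.png

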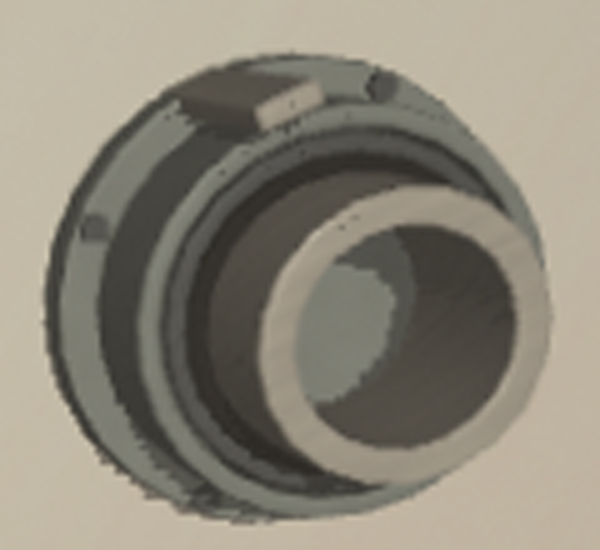

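Run:
```python
from h import *
import pickle
p=pickle.load(open('w1.pkl','rb'))
a=lambda x,y:(275+(x+.5)/6.6-.5,165+(y+.5)/6.6-.5)
b=lambda x,y:(440+(x+.5)/5-.5,145+(y+.5)/5-.5)
H=np.array([onplane(p,*a(*q),117) for q in [(226,322),(384,318),(389,474),(234,482)]]);print(H.round(1),H.mean(0).round(1))
for i in range(4):
    d=H[(i+1)%4]-H[i];print(np.hypot(*d[:2]).round(1),np.degrees(np.arctan2(d[1],d[0])).round(1))
B=np.array([onplane(p,*a(*q),50) for q in [(66,197),(412,72),(545,418),(197,540)]]);print(B.round(1),B.mean(0).round(1))
for i in range(4):
    d=B[(i+1)%4]-B[i];print(np.hypot(*d[:2]).round(1),np.degrees(np.arctan2(d[1],d[0])).round(1))
# sleeve outer
outer=[(405,183),(260,345),(550,318),(375,487),(310,230),(500,225),(290,430),(520,410)]
inner=[(420,224),(518,315),(380,450),(480,410),(310,395),(500,260),(440,441),(330,263)]
import numpy.linalg as L
for nm,pts in (('out',outer),('in',inner)):
  for z in (58,62,66):
    P=np.array([onplane(p,*b(*q),z)[:2] for q in pts])
    A=np.c_[2*P,np.ones(len(P))];s=L.lstsq(A,(P**2).sum(1),rcond=None)[0]
    r=np.sqrt(s[2]+s[:2]@s[:2]);print(nm,z,s[:2].round(1),r.round(1),(np.hypot(*(P-s[:2]).T)-r).round(1))
print('tab',onplane(p,*b(290,104),52))
```

```text
[[410.  230.1 117. ]
 [429.3 234.2 117. ]
 [433.7 214.6 117. ]
 [414.6 210.  117. ]] [421.9 222.2 117. ]
19.7 11.9
20.1 -77.2
19.7 -166.5
20.6 102.9
[[383.9 231.9  50. ]
 [431.  259.4  50. ]
 [461.  211.9  50. ]
 [412.3 183.3  50. ]] [422.  221.6  50. ]
54.5 30.2
56.2 -57.8
56.5 -149.6
56.3 120.3
out 58 [616.3 259. ] 29.7 [ 1.  -0.3  0.3  1.   0.6 -1.7 -1.3  0.2]
out 62 [614.1 259.3] 29.4 [ 1.  -0.3  0.2  1.   0.6 -1.6 -1.2  0.2]
out 66 [611.9 259.6] 29.1 [ 1.  -0.3  0.2  1.   0.6 -1.6 -1.2  0.2]
in 58 [617.1 259.1] 22.7 [-0.2 -0.1  0.4 -0.4 -0.6  0.2  0.3  0.4]
in 62 [614.9 259.4] 22.5 [-0.2 -0.1  0.4 -0.4 -0.6  0.2  0.3  0.3]
in 66 [612.7 259.8] 22.2 [-0.2 -0.1  0.4 -0.4 -0.6  0.2  0.3  0.3]
tab [582.93980528 298.49329868  52.        ]
```

Call:
{"fn": "drive_tool", "kwargs": {"motion": [[[0.002,0.003,-0.02],[0,0,0.02]],[[0,0,-0.03],[0,0,0.02]],[[0,0,-0.03],[0,0,0]],[[0,0,-0.03],[0,0,0]],[[0,0,-0.02],[0,0,0]],[[0,0,-0.01],[0,0,0]],[[0,0,0],[0,0,0]],[[0,0,0],[0,0,0]],[[0,0,0],[0,0,0]],[[0,0,0],[0,0,0]]]}}

```text
time_s: 4.42
ee_pos: [424.1, 223.4, 132.0]
ee_rot: [-179.9, -0.2, 12.8]
force: [0.2, 0.6, -0.4]
gripper_width: 91.3
```

Run:
```python
from h import *
s=env.state();print(s['ee_pos'],s['ee_rot'],s['force'])
p=env.camera_params('wrist');im=env.grab_frame('wrist')[:,:,::-1]
cv2.imwrite('pics/w2.png',im)
g=s['ee_pos']+[0,0,0]
print('TCP px',proj(p,s['ee_pos']),proj(p,[422,222,117]))
```

```text
[424.11164364 223.36071698 131.95429816] [-179.94162101   -0.24194401   12.77432882] [ 0.24629647  0.60394442 -0.42941253]
TCP px [319.12489624 300.31429552] [314.1042359  290.22677475]
```

View pics/w2.png

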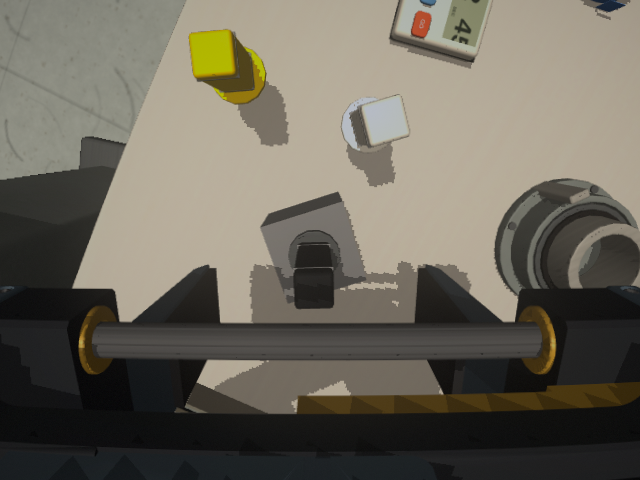

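Call:
{"fn": "drive_tool", "kwargs": {"motion": [[[-0.002,-0.001,-0.01],[0,0,0]],[[0,0,-0.015],[0,0,0]],[[0,0,-0.015],[0,0,0]],[[0,0,-0.015],[0,0,0]],[[0,0,-0.008],[0,0,0]],[[0,0,-0.002],[0,0,0]],[[0,0,0],[0,0,0]],[[0,0,0],[0,0,0]],[[0,0,0],[0,0,0]],[[0,0,0],[0,0,0]]]}}

```text
time_s: 5.3
ee_pos: [421.2, 221.9, 65.8]
ee_rot: [-180.0, -0.1, 12.8]
force: [-0.2, 0.1, 0.1]
gripper_width: 91.5
```

Run:
```python
from h import *
for i in range(3):
    s=env.state();print(s['ee_pos'],s['ee_rot'],s['force'],s['torque'],s['qvel'].round(2))
p=env.camera_params('wrist');im=env.grab_frame('wrist')[:,:,::-1]
cv2.imwrite('pics/w3.png',im)
s=env.state();print(s['ee_pos'])
```

```text
[421.16752302 221.92218896  65.76428011] [-1.79976056e+02 -1.02998294e-01  1.27788852e+01] [-0.17037369  0.12282816  0.07753105] [-0.03849932 -0.15648473  0.01278944] [ 0.03  0.16  0.28  0.01 -0.06 -0.06]
[421.16752302 221.92218896  65.76428011] [-1.79976056e+02 -1.02998294e-01  1.27788852e+01] [-0.17037369  0.12282816  0.07753105] [-0.03849932 -0.15648473  0.01278944] [ 0.03  0.16  0.28  0.01 -0.06 -0.06]
[421.16752302 221.92218896  65.76428011] [-1.79976056e+02 -1.02998294e-01  1.27788852e+01] [-0.17037369  0.12282816  0.07753105] [-0.03849932 -0.15648473  0.01278944] [ 0.03  0.16  0.28  0.01 -0.06 -0.06]
[421.04835927 221.8284851   65.63198766]
```

View pics/w3.png

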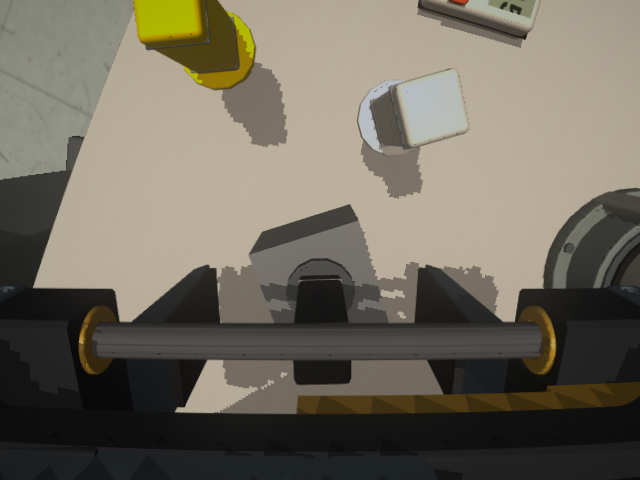

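Call:
{"fn": "drive_tool", "kwargs": {"motion": [[[0.0012,0.0003,0.001],[0,0,0]],[[0,0,0],[0,0,0]],[[0,0,0],[0,0,0]],[[0,0,0],[0,0,0]],[[0,0,0],[0,0,0]],[[0,0,0],[0,0,0]],[[0,0,0],[0,0,0]],[[0,0,0],[0,0,0]],[[0,0,0],[0,0,0]],[[0,0,0],[0,0,0]]], "claw": 0, "force": 35}}

```text
time_s: 6.18
ee_pos: [421.8, 221.9, 66.0]
ee_rot: [-180.0, -0.0, 12.8]
force: [0.5, -0.4, -0.5]
gripper_width: 27.2
```

Run:
```python
from h import *
s=env.state();print(s)
```

```text
{'time_s': 6.1833, 'qpos': array([2.63671846e+01, 1.83354394e+01, 1.14189744e+02, 7.18752061e-04,
       4.74718535e+01, 1.35915972e+01]), 'qvel': array([-0.01324179, -0.03727932,  0.05504869,  0.06716356, -0.04698051,
       -0.02103252]), 'effort': array([-3.66852655e-04, -3.53750825e+01, -1.73406547e+01,  6.15911256e-02,
        1.72867061e-02,  1.89693287e-04]), 'ee_pos': array([421.79527073, 221.91873756,  65.96482921]), 'ee_rot': array([-1.79998789e+02, -2.75575161e-03,  1.27751015e+01]), 'force': array([ 0.45311049, -0.37325372, -0.46291915]), 'torque': array([-0.02527482, -0.17167243, -0.03798822]), 'gripper_width': 27.155689632098916}
```

Call:
{"fn": "drive_tool", "kwargs": {"motion": [[[0,0,0],[0,0,0]],[[0,0,0],[0,0,0]],[[0,0,0],[0,0,0]],[[0,0,0],[0,0,0]],[[0,0,0],[0,0,0]],[[0,0,0],[0,0,0]],[[0,0,0],[0,0,0]],[[0,0,0],[0,0,0]],[[0,0,0],[0,0,0]],[[0,0,0],[0,0,0]]]}}

```text
time_s: 7.02
ee_pos: [421.9, 221.9, 66.0]
ee_rot: [-180.0, -0.0, 12.8]
force: [0.8, 1.0, 0.4]
gripper_width: 19.5
```

Run:
```python
from h import *
s=env.state();print(s['ee_pos'],s['ee_rot'],s['force'],s['torque'],s['gripper_width'])
```

```text
[421.86592654 221.93595836  65.99168923] [-1.79998391e+02 -1.26839679e-02  1.27750831e+01] [0.82346741 0.96104345 0.40134575] [-0.02084998 -0.25788307 -0.02025074] 19.501815166635062
```

Call:
{"fn": "drive_tool", "kwargs": {"motion": [[[0,0,0.01],[0,0,0]],[[0,0,0.02],[0,0,0]],[[0,0,0.025],[0,0,0]],[[0,0,0.025],[0,0,0]],[[0.01,0,0.015],[0,0,0]],[[0.035,-0.002,0.01],[0,0,0]],[[0.04,-0.002,0],[0,0,0]],[[0.04,-0.002,0],[0,0,0]],[[0.04,-0.001,0],[0,0,0]],[[0.03,0,0],[0,0,0]]]}}

```text
time_s: 7.85
ee_pos: [619.3, 214.3, 170.3]
ee_rot: [180.0, -0.0, 12.7]
force: [0.0, 0.7, -0.9]
gripper_width: 20.2
```

Call:
{"fn": "drive_tool", "kwargs": {"motion": [[[0.006,0,0],[0,0,0]],[[0,0,0],[0,0,0]],[[0,0,0],[0,0,0]],[[0,0,0],[0,0,0]],[[0,0,0],[0,0,0]],[[0,0,0],[0,0,0]],[[0,0,0],[0,0,0]],[[0,0,0],[0,0,0]],[[0,0,0],[0,0,0]],[[0,0,0],[0,0,0]]]}}

```text
time_s: 8.68
ee_pos: [622.7, 215.0, 171.1]
ee_rot: [-180.0, -0.0, 12.8]
force: [0.8, 0.3, -1.7]
gripper_width: 20.0
```

Run:
```python
from h import *
import pickle
s=env.state();print(s['ee_pos'],s['ee_rot'],s['force'],s['torque'],s['gripper_width'])
p=env.camera_params('wrist');im=env.grab_frame('wrist')[:,:,::-1]
cv2.imwrite('pics/w4.png',im);pickle.dump(p,open('w4.pkl','wb'))
```

```text
[622.67953592 214.96357117 171.11820707] [-1.79999694e+02 -1.34787770e-02  1.27845987e+01] [ 0.75540607  0.25684692 -1.73557215] [-0.05084406 -0.15671547 -0.00181367] 20.00657968562979
```

View pics/w4.png

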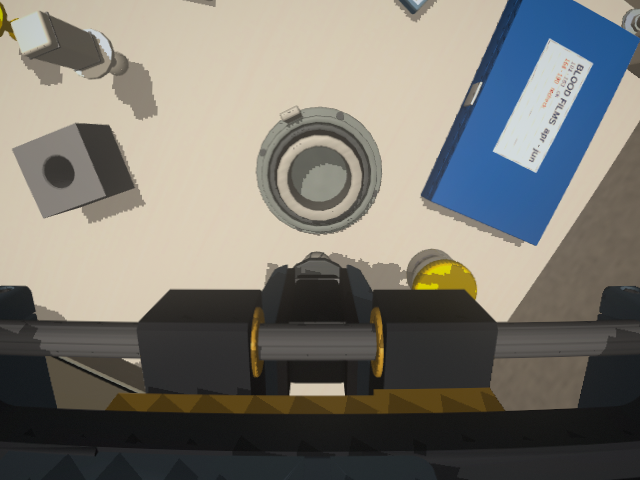

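The tool is held and out, and the socket is empty at (60,172). The sleeve is nearly face-on at (319,178), with its tab at (290,114). Next I fit the bore edge, the sleeve's outer edge and the socket.

Run:
```python
import cv2
t=cv2.imread('pics/w4.png')
cv2.imwrite('pics/w4a.png',cv2.resize(t[100:240,250:390],None,fx=4.2,fy=4.2,interpolation=cv2.INTER_CUBIC))
cv2.imwrite('pics/w4b.png',cv2.resize(t[115:230,5:145],None,fx=4.5,fy=4.5,interpolation=cv2.INTER_CUBIC))
g=cv2.cvtColor(t,cv2.COLOR_BGR2GRAY); print(t[178,255:385:2].tolist())
```

```text
[[184, 205, 218], [135, 149, 153], [135, 148, 148], [125, 137, 137], [132, 143, 144], [131, 144, 144], [102, 112, 112], [63, 68, 71], [94, 99, 101], [93, 99, 101], [56, 62, 65], [128, 143, 152], [166, 185, 197], [165, 184, 196], [162, 179, 190], [153, 170, 181], [104, 116, 121], [62, 69, 73], [71, 78, 81], [89, 97, 97], [89, 97, 97], [89, 98, 98], [89, 97, 97], [89, 98, 97], [120, 130, 131], [120, 130, 131], [135, 148, 147], [136, 148, 147], [136, 149, 148], [136, 149, 149], [138, 150, 150], [138, 149, 150], [138, 149, 149], [136, 150, 148], [135, 148, 147], [133, 147, 145], [133, 147, 146], [133, 147, 145], [135, 147, 147], [135, 148, 147], [135, 148, 147], [135, 147, 146], [133, 145, 146], [132, 145, 145], [134, 146, 145], [134, 145, 145], [76, 84, 88], [70, 77, 82], [116, 130, 136], [162, 180, 191], [160, 179, 189], [157, 175, 185], [154, 172, 182], [122, 136, 143], [64, 69, 72], [95, 100, 103], [89, 94, 97], [67, 74, 75], [128, 140, 139], [128, 142, 141], [123, 134, 134], [129, 141, 141], [132, 143, 142], [144, 161, 169], [184, 205, 217]]
```

View pics/w4a.png

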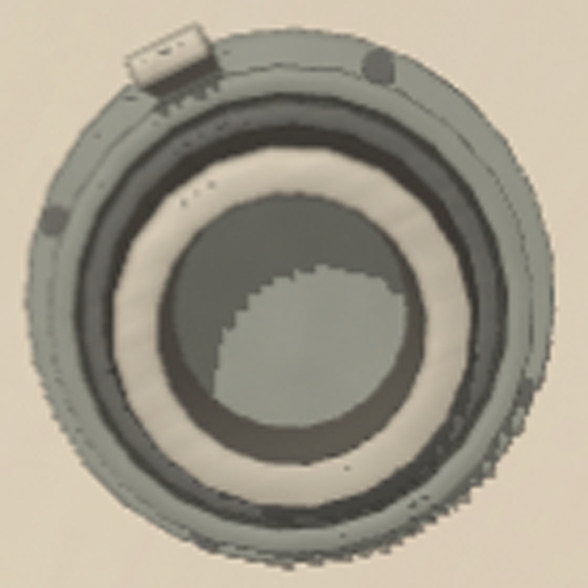

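View pics/w4b.png

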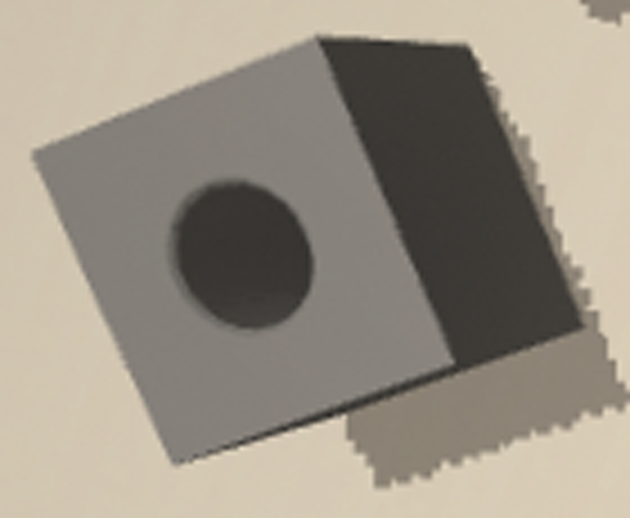

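Run:
```python
from h import *
import pickle
p=pickle.load(open('w4.pkl','rb'))
t=cv2.imread('pics/w4.png').astype(int)
m=((t[:,:,2]-t[:,:,0]>=22)&(t[:,:,2]>130)).astype(np.uint8)
n,l=cv2.connectedComponents(m,connectivity=4); 
print(l[178,281], (l==l[178,281]).sum())
r=(l==l[178,281]).astype(np.uint8)
cs,h=cv2.findContours(r,cv2.RETR_CCOMP,cv2.CHAIN_APPROX_NONE)
def circ(P):
    A=np.c_[2*P,np.ones(len(P))];s=np.linalg.lstsq(A,(P**2).sum(1),rcond=None)[0]
    R_=np.sqrt(s[2]+s[:2]@s[:2]);return s[:2],R_,(np.hypot(*(P-s[:2]).T)-R_).std()
for c in cs:
    if len(c)<60: continue
    c=c[:,0].astype(float)
    for z in (58,62,66,70):
        P=np.array([onplane(p,*q,z)[:2] for q in c]); print(len(c),z,*[np.round(v,2) for v in circ(P)])
b=lambda x,y:(5+(x+.5)/4.5-.5,115+(y+.5)/4.5-.5)
P=np.array([onplane(p,*b(*q),50)[:2] for q in [(235,180),(312,262),(255,328),(170,240),(290,208),(305,305),(200,306),(190,195)]]);print('socket',circ(P))
B=np.array([onplane(p,*b(*q),50)[:2] for q in [(33,153),(318,37),(455,362),(175,465)]]);print(B,B.mean(0))
a=lambda x,y:(250+(x+.5)/4.2-.5,100+(y+.5)/4.2-.5)
print('tab',np.mean([onplane(p,*a(*q),52)[:2] for q in [(128,62),(195,27),(213,52),(145,92)]],0))
```

```text
37 2325
239 58 [613.05 259.1 ] 29.6 0.23
239 62 [612.95 259.47] 29.18 0.23
239 66 [612.84 259.84] 28.77 0.23
239 70 [612.74 260.21] 28.35 0.22
188 58 [613.08 259.09] 23.25 0.22
188 62 [612.97 259.46] 22.92 0.22
188 66 [612.87 259.83] 22.59 0.22
188 70 [612.76 260.2 ] 22.26 0.22
socket (array([421.60001688, 222.0687087 ]), np.float64(12.454531834163767), np.float64(0.3136962646768717))
[[383.62272138 231.56623787]
 [431.69159085 259.88538933]
 [459.7445641  211.93129004]
 [411.90506551 183.52817521]] [421.74098546 221.72777311]
tab [583.66425509 298.17425872]
```

Call:
{"fn": "drive_tool", "kwargs": {"motion": [[[-0.003,0.006,0],[0,0,0]],[[-0.005,0.014,0],[0,0,0]],[[-0.005,0.015,0],[0,0,-0.0]],[[-0.005,0.015,0],[0,0,0]],[[-0.003,0.008,-0.006],[0,0,0]],[[-0.0008,0.0026,-0.012],[0,0,0]],[[0,0,-0.01],[0,0,0]],[[0,0,-0.005],[0,0,0]],[[0,0,0],[0,0,0]],[[0,0,0],[0,0,0]]]}}

```text
time_s: 9.57
ee_pos: [600.9, 275.3, 137.5]
ee_rot: [180.0, 0.0, 12.8]
force: [0.5, 0.4, -1.1]
gripper_width: 19.8
```

Run:
```python
from h import *
import pickle
F=[];Q=[];X=[]
for i in range(10):
    s=env.state();F.append(s['force']);Q.append(s['torque']);X.append(s['ee_pos'])
    if i==0:p=env.camera_params('wrist');
    im=env.grab_frame('wrist')
    if i==0: cv2.imwrite('pics/w5.png',im[:,:,::-1]);pickle.dump(p,open('w5.pkl','wb'));print(proj(p,s['ee_pos']-[0,0,52]),s['ee_pos'],s['ee_rot'])
print(np.mean(F,0),np.std(F,0),np.mean(Q,0),np.std(Q,0),np.mean(X,0),np.std(X,0))
print(np.round(F,2)[:,2],np.round(X,2)[:,2])
cv2.imwrite('pics/s5.png',env.grab_frame('scene')[195:285,245:345,::-1].repeat(6,0).repeat(6,1))
```

```text
[318.78395474 265.68663215] [600.94752204 275.32538415 137.51986161] [1.79982600e+02 4.09783474e-02 1.27662064e+01]
[ 0.11212129  0.07923063 -1.2238828 ] [0.32551475 0.58632297 0.41467185] [-0.01159008 -0.12151508  0.00776813] [0.02604882 0.02411063 0.03510575] [601.33096808 275.3880232  138.36579723] [0.186699   0.03334256 0.33018117]
[-1.12 -0.85 -1.13 -1.69 -1.27 -0.46 -1.29 -1.14 -1.22 -2.08] [137.52 138.12 138.49 138.65 138.66 138.64 138.55 138.44 138.33 138.25]
```

View pics/w5.png

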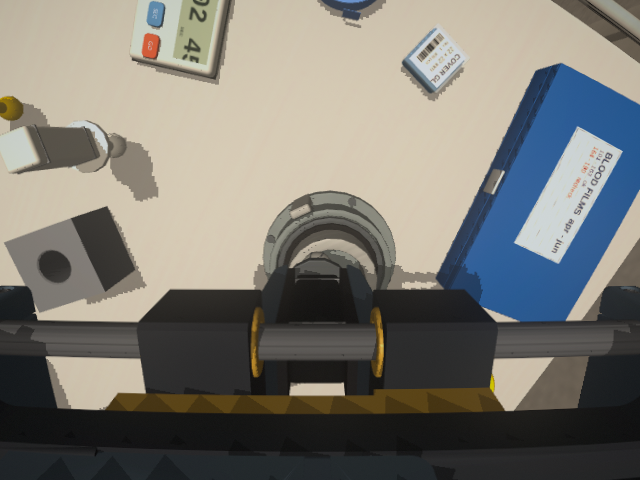

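View pics/s5.png

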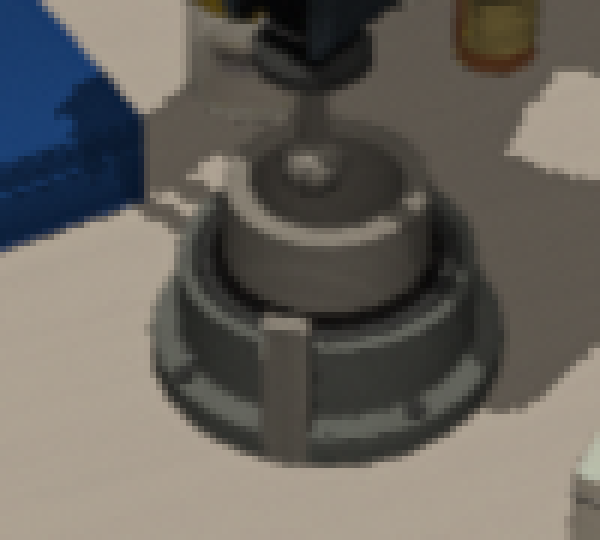

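Call:
{"fn": "drive_tool", "kwargs": {"motion": [[[-0.0004,0.0002,-0.003],[0,0,0]],[[0,0,-0.004],[0,0,0]],[[0,0,-0.003],[0,0,0]],[[0,0,-0.001],[0,0,0]],[[0,0,-0.0004],[0,0,0]],[[0,0,-0.0004],[0,0,0]],[[0,0,-0.0004],[0,0,0]],[[0,0,-0.0004],[0,0,0]],[[0,0,-0.0004],[0,0,0]],[[0,0,0],[0,0,0]]]}}

```text
time_s: 10.95
ee_pos: [600.8, 275.8, 125.2]
ee_rot: [-180.0, -0.0, 12.8]
force: [-0.9, -0.4, 0.2]
gripper_width: 19.7
```

```bash
cat > rd.py <<'E'
from h import *
import sys
n=int(sys.argv[1]);F=[];X=[]
for i in range(n):
    s=env.state();F.append(s['force']);X.append(s['ee_pos'])
    if i<n-1: env.grab_frame('scene')
F=np.array(F)-[0.11,0.08,-1.22];X=np.array(X)
print(s['time_s'],'F',F.mean(0).round(2),'X',X.mean(0).round(2),'Xlast',X[-1].round(2),s['ee_rot'].round(2))
E
python3 rd.py 5
python3 - <<'E'
from h import *
print(proj(env.camera_params('scene'),[601.2,275.4,86]))
E
```

```text
11.15 F [-0.06 -0.05  1.17] X [600.75 275.77 125.26] Xlast [600.74 275.78 125.24] [-1.800e+02 -3.000e-02  1.278e+01]
[296.78650212 222.09383937]
```

Call:
{"fn": "drive_tool", "kwargs": {"motion": [[[0.0001,-0.0002,-0.0004],[0,0,0]],[[0,0,-0.0004],[0,0,0]],[[0,0,-0.0004],[0,0,0]],[[0,0,-0.0004],[0,0,0]],[[0,0,-0.0004],[0,0,0]],[[0,0,-0.0003],[0,0,0]],[[0,0,0],[0,0,0]],[[0,0,0],[0,0,0]],[[0,0,0],[0,0,0]],[[0,0,0],[0,0,0]]]}}

```text
time_s: 11.98
ee_pos: [600.9, 275.6, 122.9]
ee_rot: [-180.0, -0.0, 12.8]
force: [-0.4, -0.2, 3.0]
gripper_width: 19.7
```

```bash
python3 rd.py 5
python3 - <<'E'
import numpy as np
a0=np.degrees(np.arctan2(298.2-259.6,583.7-612.9)); print(a0)
# 16 calls of 22.5deg, 10 rows each 2.25
for k in range(17):
    a=np.radians(a0+22.5*k); print(k,np.round([612.9+20*np.cos(a),259.6+20*np.sin(a)],2))
E
```

```text
12.1833 F [0.09 0.03 4.01] X [600.88 275.57 122.83] Xlast [600.87 275.57 122.8 ] [-1.800e+02 -3.000e-02  1.277e+01]
127.10665571775111
0 [600.83 275.55]
1 [595.65 269.72]
2 [593.09 262.35]
3 [593.55 254.56]
4 [596.95 247.53]
5 [602.78 242.35]
6 [610.15 239.79]
7 [617.94 240.25]
8 [624.97 243.65]
9 [630.15 249.48]
10 [632.71 256.85]
11 [632.25 264.64]
12 [628.85 271.67]
13 [623.02 276.85]
14 [615.65 279.41]
15 [607.86 278.95]
16 [600.83 275.55]
```

```bash
cat > rows.py <<'E'
import numpy as np,sys
k0=int(sys.argv[1]);k1=int(sys.argv[2]);a0=127.1;st=360/140
P=lambda k:np.round(np.array([612.9+20*np.cos(np.radians(a0+st*k)),259.6+20*np.sin(np.radians(a0+st*k))]),2)
for k in range(k0,k1):
    print(k,round(a0+st*10*(k+1)-360,1) ,P(10*k+10),[[round(float(v)/1000,5) for v in P(10*k+i+1)-P(10*k+i)] for i in range(10)])
E
python3 rows.py 0 15
```

```text
0 -207.2 [595.11 268.74] [[-0.00071, -0.00056], [-0.00068, -0.00058], [-0.00065, -0.00062], [-0.00062, -0.00065], [-0.00059, -0.00067], [-0.00056, -0.0007], [-0.00053, -0.00073], [-0.0005, -0.00074], [-0.00046, -0.00077], [-0.00043, -0.00079]]
1 -181.5 [592.91 260.11] [[-0.00039, -0.00081], [-0.00036, -0.00082], [-0.00032, -0.00084], [-0.00028, -0.00086], [-0.00024, -0.00086], [-0.0002, -0.00087], [-0.00016, -0.00089], [-0.00013, -0.00089], [-8e-05, -0.00089], [-4e-05, -0.0009]]
2 -155.8 [594.66 251.39] [[-1e-05, -0.00089], [4e-05, -0.0009], [8e-05, -0.00089], [0.00012, -0.00089], [0.00015, -0.00089], [0.0002, -0.00087], [0.00024, -0.00087], [0.00027, -0.00085], [0.00031, -0.00085], [0.00035, -0.00082]]
3 -130.0 [600.03 244.29] [[0.00039, -0.00081], [0.00042, -0.00079], [0.00046, -0.00078], [0.00049, -0.00075], [0.00053, -0.00072], [0.00056, -0.00071], [0.00058, -0.00068], [0.00062, -0.00065], [0.00065, -0.00062], [0.00067, -0.00059]]
4 -104.3 [607.95 240.22] [[0.0007, -0.00056], [0.00073, -0.00053], [0.00074, -0.0005], [0.00077, -0.00046], [0.00079, -0.00043], [0.00081, -0.00039], [
[... 1674 characters left out ...]
5 279.21] [[-0.00087, 0.0002], [-0.00089, 0.00016], [-0.00089, 0.00013], [-0.00089, 8e-05], [-0.0009, 4e-05], [-0.00089, 1e-05], [-0.0009, -4e-05], [-0.00089, -8e-05], [-0.00089, -0.00012], [-0.00089, -0.00015]]
13 127.1 [600.84 275.55] [[-0.00087, -0.0002], [-0.00087, -0.00024], [-0.00085, -0.00027], [-0.00085, -0.00031], [-0.00082, -0.00035], [-0.00081, -0.00039], [-0.00079, -0.00042], [-0.00078, -0.00046], [-0.00075, -0.00049], [-0.00072, -0.00053]]
14 152.8 [595.11 268.74] [[-0.00071, -0.00056], [-0.00068, -0.00058], [-0.00065, -0.00062], [-0.00062, -0.00065], [-0.00059, -0.00067], [-0.00056, -0.0007], [-0.00053, -0.00073], [-0.0005, -0.00074], [-0.00046, -0.00077], [-0.00043, -0.00079]]
```

Call:
{"fn": "drive_tool", "kwargs": {"motion": [[[-0.00071,-0.00056,-0.0003],[0,0,0]],[[-0.00068,-0.00058,-0.0002],[0,0,0]],[[-0.00065,-0.00062,-0.0001],[0,0,0]],[[-0.00062,-0.00065,0],[0,0,0]],[[-0.00059,-0.00067,0],[0,0,0]],[[-0.00056,-0.0007,0],[0,0,0]],[[-0.00053,-0.00073,0],[0,0,0]],[[-0.0005,-0.00074,0],[0,0,0]],[[-0.00046,-0.00077,0],[0,0,0]],[[-0.00043,-0.00079,0],[0,0,0]]]}}

```text
time_s: 13.02
ee_pos: [594.9, 268.9, 122.2]
ee_rot: [-180.0, -0.0, 12.8]
force: [3.0, 0.0, 3.7]
gripper_width: 19.4
```

```bash
python3 rd.py 3
```

```text
13.1167 F [ 1.87 -0.26  5.55] X [594.77 268.69 122.16] Xlast [594.67 268.55 122.12] [1.7999e+02 3.0000e-02 1.2780e+01]
```

Call:
{"fn": "drive_tool", "kwargs": {"motion": [[[-0.00039,-0.00081,3e-05],[0,0,0]],[[-0.00036,-0.00082,3e-05],[0,0,0]],[[-0.00032,-0.00084,3e-05],[0,0,0]],[[-0.00028,-0.00086,3e-05],[0,0,0]],[[-0.00024,-0.00086,3e-05],[0,0,0]],[[-0.0002,-0.00087,3e-05],[0,0,0]],[[-0.00016,-0.00089,3e-05],[0,0,0]],[[-0.00013,-0.00089,3e-05],[0,0,0]],[[-8e-05,-0.00089,3e-05],[0,0,0]],[[-4e-05,-0.0009,3e-05],[0,0,0]]]}}

```text
time_s: 13.95
ee_pos: [592.6, 260.0, 122.3]
ee_rot: [-180.0, 0.0, 12.8]
force: [1.2, 1.7, 4.1]
gripper_width: 19.9
```

```bash
python3 rd.py 3
```

```text
14.05 F [1.04 0.64 5.13] X [592.59 259.81 122.31] Xlast [592.59 259.64 122.29] [1.7996e+02 3.0000e-02 1.2780e+01]
```

Call:
{"fn": "drive_tool", "kwargs": {"motion": [[[0,-0.00089,0],[0,0,0]],[[4e-05,-0.0009,0],[0,0,0]],[[8e-05,-0.00089,0],[0,0,0]],[[0.00012,-0.00089,0],[0,0,0]],[[0.00015,-0.00089,0],[0,0,0]],[[0.0002,-0.00087,0],[0,0,0]],[[0.00024,-0.00087,0],[0,0,0]],[[0.00027,-0.00085,0],[0,0,0]],[[0.00031,-0.00085,0],[0,0,0]],[[0.00035,-0.00082,0],[0,0,0]]]}}

```text
time_s: 14.88
ee_pos: [594.4, 251.3, 122.3]
ee_rot: [-180.0, 0.0, 12.8]
force: [0.7, 2.3, 4.4]
gripper_width: 20.0
```

```bash
python3 rd.py 3
```

```text
14.9833 F [0.39 1.29 5.12] X [594.49 251.09 122.32] Xlast [594.57 250.94 122.33] [1.7996e+02 1.0000e-02 1.2780e+01]
```

Call:
{"fn": "drive_tool", "kwargs": {"motion": [[[0.00039,-0.00081,0],[0,0,0]],[[0.00042,-0.00079,0],[0,0,0]],[[0.00046,-0.00078,0],[0,0,0]],[[0.00049,-0.00075,0],[0,0,0]],[[0.00053,-0.00072,0],[0,0,0]],[[0.00056,-0.00071,0],[0,0,0]],[[0.00058,-0.00068,0],[0,0,0]],[[0.00062,-0.00065,0],[0,0,0]],[[0.00065,-0.00062,0],[0,0,0]],[[0.00067,-0.00059,0],[0,0,0]]]}}

```text
time_s: 15.82
ee_pos: [599.8, 244.2, 122.3]
ee_rot: [-180.0, 0.0, 12.8]
force: [-1.2, 1.7, 3.8]
gripper_width: 20.0
```

```bash
python3 rd.py 3
```

```text
15.9167 F [-0.34  1.14  4.92] X [600.01 244.02 122.34] Xlast [600.15 243.91 122.36] [ 1.7997e+02 -2.0000e-02  1.2780e+01]
```

Call:
{"fn": "drive_tool", "kwargs": {"motion": [[[0.0007,-0.00056,-1e-05],[0,0,0]],[[0.00073,-0.00053,-1e-05],[0,0,0]],[[0.00074,-0.0005,-1e-05],[0,0,0]],[[0.00077,-0.00046,-1e-05],[0,0,0]],[[0.00079,-0.00043,-1e-05],[0,0,0]],[[0.00081,-0.00039,-1e-05],[0,0,0]],[[0.00082,-0.00036,-1e-05],[0,0,0]],[[0.00084,-0.00032,-1e-05],[0,0,0]],[[0.00086,-0.00028,-1e-05],[0,0,0]],[[0.00086,-0.00024,-1e-05],[0,0,0]]]}}

```text
time_s: 16.75
ee_pos: [607.8, 240.1, 122.2]
ee_rot: [180.0, 0.0, 12.8]
force: [-1.2, 2.0, 4.3]
gripper_width: 20.1
```

```bash
python3 rd.py 3
```

```text
16.85 F [-0.49  1.32  5.18] X [608.05 240.05 122.25] Xlast [608.23 240.02 122.29] [ 1.7998e+02 -4.0000e-02  1.2780e+01]
```

Force is steady at about 5.2 N, so I'll continue.

Call:
{"fn": "drive_tool", "kwargs": {"motion": [[[0.00087,-0.0002,0],[0,0,0]],[[0.00089,-0.00016,0],[0,0,0]],[[0.00089,-0.00013,0],[0,0,0]],[[0.00089,-8e-05,0],[0,0,0]],[[0.0009,-4e-05,0],[0,0,0]],[[0.00089,0,0],[0,0,0]],[[0.0009,4e-05,0],[0,0,0]],[[0.00089,8e-05,0],[0,0,0]],[[0.00089,0.00012,0],[0,0,0]],[[0.00089,0.00015,0],[0,0,0]]]}}

```text
time_s: 17.68
ee_pos: [616.7, 239.9, 122.2]
ee_rot: [180.0, 0.0, 12.8]
force: [-3.2, 0.8, 4.5]
gripper_width: 19.8
```

```bash
python3 rd.py 3
```

```text
17.7833 F [-1.7   0.98  5.17] X [616.94 239.97 122.23] Xlast [617.15 240.   122.28] [ 1.800e+02 -5.000e-02  1.278e+01]
```

Call:
{"fn": "drive_tool", "kwargs": {"motion": [[[0.00087,0.0002,0],[0,0,0]],[[0.00087,0.00024,0],[0,0,0]],[[0.00085,0.00027,0],[0,0,0]],[[0.00085,0.00031,0],[0,0,0]],[[0.00082,0.00035,0],[0,0,0]],[[0.00081,0.00039,0],[0,0,0]],[[0.00079,0.00042,0],[0,0,0]],[[0.00078,0.00046,0],[0,0,0]],[[0.00075,0.00049,0],[0,0,0]],[[0.00072,0.00053,0],[0,0,0]]]}}

```text
time_s: 18.62
ee_pos: [624.8, 243.6, 122.2]
ee_rot: [180.0, 0.0, 12.8]
force: [-1.3, 0.9, 3.1]
gripper_width: 19.5
```

```bash
python3 rd.py 3
```

```text
18.7167 F [-1.65  1.09  4.35] X [624.97 243.71 122.21] Xlast [625.13 243.85 122.25] [-1.7999e+02 -4.0000e-02  1.2780e+01]
```

Call:
{"fn": "drive_tool", "kwargs": {"motion": [[[0.00071,0.00056,-6e-05],[0,0,0]],[[0.00068,0.00058,-6e-05],[0,0,0]],[[0.00065,0.00062,-6e-05],[0,0,0]],[[0.00062,0.00065,-6e-05],[0,0,0]],[[0.00059,0.00067,-5e-05],[0,0,0]],[[0.00056,0.0007,-5e-05],[0,0,0]],[[0.00053,0.00073,-5e-05],[0,0,0]],[[0.0005,0.00074,-5e-05],[0,0,0]],[[0.00046,0.00077,-4e-05],[0,0,0]],[[0.00043,0.00079,-4e-05],[0,0,0]]]}}

```text
time_s: 19.55
ee_pos: [630.5, 250.4, 121.7]
ee_rot: [180.0, 0.0, 12.8]
force: [-3.3, -0.3, 4.1]
gripper_width: 20.4
```

```bash
python3 rd.py 3
```

```text
19.65 F [-2.57  0.24  5.55] X [630.6  250.6  121.71] Xlast [630.67 250.74 121.74] [-1.7998e+02 -2.0000e-02  1.2780e+01]
```

Call:
{"fn": "drive_tool", "kwargs": {"motion": [[[0.00039,0.00081,2e-05],[0,0,0]],[[0.00036,0.00082,2e-05],[0,0,0]],[[0.00032,0.00084,2e-05],[0,0,0]],[[0.00028,0.00086,2e-05],[0,0,0]],[[0.00024,0.00086,2e-05],[0,0,0]],[[0.0002,0.00087,0],[0,0,0]],[[0.00016,0.00089,0],[0,0,0]],[[0.00013,0.00089,0],[0,0,0]],[[8e-05,0.00089,0],[0,0,0]],[[4e-05,0.0009,0],[0,0,0]]]}}

```text
time_s: 20.48
ee_pos: [632.8, 259.0, 121.8]
ee_rot: [180.0, -0.0, 12.8]
force: [-2.7, -1.0, 3.6]
gripper_width: 20.1
```

```bash
python3 rd.py 3
```

```text
20.5833 F [-2.73 -0.54  4.66] X [632.85 259.23 121.84] Xlast [632.87 259.41 121.87] [-1.7997e+02 -3.0000e-02  1.2780e+01]
```

Call:
{"fn": "drive_tool", "kwargs": {"motion": [[[0.0001,0.00089,-2e-05],[0,0,0]],[[6e-05,0.0009,-2e-05],[0,0,0]],[[2e-05,0.00089,-2e-05],[0,0,0]],[[-2e-05,0.00089,-2e-05],[0,0,0]],[[-5e-05,0.00089,-2e-05],[0,0,0]],[[-0.0001,0.00087,-2e-05],[0,0,0]],[[-0.00019,0.00087,0],[0,0,0]],[[-0.00022,0.00085,0],[0,0,0]],[[-0.00026,0.00085,0],[0,0,0]],[[-0.0003,0.00082,0],[0,0,0]]]}}

```text
time_s: 21.42
ee_pos: [632.2, 267.8, 121.9]
ee_rot: [180.0, -0.1, 12.8]
force: [-1.7, -2.5, 3.0]
gripper_width: 19.8
```

```bash
python3 rd.py 3
```

```text
21.5167 F [-1.77 -1.47  4.72] X [632.09 268.05 121.92] Xlast [632.04 268.2  121.93] [-1.7997e+02 -6.0000e-02  1.2780e+01]
```

Call:
{"fn": "drive_tool", "kwargs": {"motion": [[[-0.00041,0.00081,-2e-05],[0,0,0]],[[-0.00044,0.00079,-2e-05],[0,0,0]],[[-0.00048,0.00078,-2e-05],[0,0,0]],[[-0.00051,0.00075,-2e-05],[0,0,0]],[[-0.00055,0.00072,-2e-05],[0,0,0]],[[-0.00058,0.00071,-1e-05],[0,0,0]],[[-0.0006,0.00068,-1e-05],[0,0,0]],[[-0.00064,0.00065,-1e-05],[0,0,0]],[[-0.00067,0.00062,-1e-05],[0,0,0]],[[-0.00069,0.00059,-1e-05],[0,0,0]]]}}

```text
time_s: 22.35
ee_pos: [626.3, 274.8, 121.6]
ee_rot: [180.0, -0.0, 12.8]
force: [-0.2, -3.1, 3.6]
gripper_width: 19.9
```

```bash
python3 rd.py 3
```

```text
22.45 F [-1.04 -3.04  4.72] X [626.11 274.95 121.57] Xlast [625.96 275.09 121.58] [-1.7998e+02  2.0000e-02  1.2780e+01]
```

Call:
{"fn": "drive_tool", "kwargs": {"motion": [[[-0.0007,0.00066,0],[0,0,0]],[[-0.00073,0.00063,0],[0,0,0]],[[-0.00074,0.0006,0],[0,0,0]],[[-0.00077,0.00056,0],[0,0,0]],[[-0.00079,0.00053,0],[0,0,0]],[[-0.00081,0.00049,0],[0,0,0]],[[-0.00082,0.00046,0],[0,0,0]],[[-0.00084,0.00042,0],[0,0,0]],[[-0.00086,0.00028,0],[0,0,0]],[[-0.00086,0.00024,0],[0,0,0]]]}}

```text
time_s: 23.28
ee_pos: [618.7, 280.1, 121.8]
ee_rot: [-180.0, -0.1, 12.8]
force: [1.5, -2.1, 3.9]
gripper_width: 19.7
```

```bash
python3 rd.py 3
```

```text
23.3833 F [ 0.26 -2.02  5.29] X [618.42 280.21 121.83] Xlast [618.22 280.26 121.77] [-1.7995e+02 -3.0000e-02  1.2770e+01]
```

Call:
{"fn": "drive_tool", "kwargs": {"motion": [[[-0.00088,0.0002,2e-05],[0,0,0]],[[-0.0009,0.00016,2e-05],[0,0,0]],[[-0.0009,0.00012,2e-05],[0,0,0]],[[-0.0009,8e-05,2e-05],[0,0,0]],[[-0.00091,4e-05,2e-05],[0,0,0]],[[-0.0009,0,1e-05],[0,0,0]],[[-0.00091,-5e-05,1e-05],[0,0,0]],[[-0.0009,-9e-05,1e-05],[0,0,0]],[[-0.0009,-0.00013,1e-05],[0,0,0]],[[-0.0009,-0.00016,1e-05],[0,0,0]]]}}

```text
time_s: 24.22
ee_pos: [609.4, 280.0, 121.8]
ee_rot: [-180.0, -0.0, 12.8]
force: [2.8, -1.4, 4.5]
gripper_width: 20.0
```

```bash
python3 rd.py 3
```

```text
24.3167 F [ 1.24 -1.79  5.96] X [609.09 279.99 121.77] Xlast [608.88 279.97 121.73] [-1.7999e+02  4.0000e-02  1.2770e+01]
```

Call:
{"fn": "drive_tool", "kwargs": {"motion": [[[-0.00087,-0.0002,0.00012],[0,0,0]],[[-0.00087,-0.00026,0.0001],[0,0,0]],[[-0.00085,-0.00031,8e-05],[0,0,0]],[[-0.00085,-0.00035,6e-05],[0,0,0]],[[-0.00083,-0.00039,5e-05],[0,0,0]],[[-0.00082,-0.00043,4e-05],[0,0,0]],[[-0.0008,-0.00047,2e-05],[0,0,0]],[[-0.0008,-0.00051,0],[0,0,0]],[[-0.00078,-0.00054,0],[0,0,0]],[[-0.00076,-0.00058,0],[0,0,0]]]}}

```text
time_s: 25.15
ee_pos: [601.0, 276.0, 122.2]
ee_rot: [-180.0, -0.0, 12.8]
force: [2.5, -0.2, 4.5]
gripper_width: 19.7
```

```bash
python3 rd.py 2
```

```text
25.2 F [ 1.51 -0.46  5.39] X [600.89 275.86 122.21] Xlast [600.77 275.75 122.21] [1.800e+02 2.000e-02 1.278e+01]
```

Call:
{"fn": "drive_tool", "kwargs": {"motion": [[[-0.0007,-0.00056,0],[0,0,0]],[[-0.00068,-0.0006,0],[0,0,0]],[[-0.00065,-0.00062,0],[0,0,0]],[[0,0,0.001],[0,0,0]],[[0.0005,-0.0005,0.004],[0,0,0]],[[0,0,0.01],[0,0,0]],[[0,0,0.015],[0,0,0]],[[0,0,0.012],[0,0,0]],[[0,0,0.006],[0,0,0]],[[0,0,0],[0,0,0]]]}}

```text
time_s: 26.03
ee_pos: [599.7, 273.9, 171.6]
ee_rot: [-180.0, -0.1, 12.8]
force: [0.4, 0.3, -1.2]
gripper_width: 20.0
```

```bash
python3 rd.py 4
```

```text
26.1833 F [-0.25  0.05 -0.03] X [599.13 273.58 170.22] Xlast [598.75 273.35 169.18] [1.7998e+02 1.3000e-01 1.2770e+01]
```

Call:
{"fn": "drive_tool", "kwargs": {"motion": [[[-0.012,-0.003,0],[0,0,0]],[[-0.03,-0.009,0],[0,0,0]],[[-0.035,-0.01,0],[0,0,0]],[[-0.035,-0.01,0],[0,0,0]],[[-0.035,-0.01,0],[0,0,0]],[[-0.022,-0.007,0],[0,0,0]],[[-0.008,-0.002,0],[0,0,0]],[[0,0,0],[0,0,0]],[[0,0,0],[0,0,0]],[[0,0,0],[0,0,0]]]}}

```text
time_s: 27.02
ee_pos: [424.1, 223.2, 170.2]
ee_rot: [-180.0, -0.1, 12.8]
force: [-0.4, 0.0, -1.6]
gripper_width: 19.7
```

Call:
{"fn": "drive_tool", "kwargs": {"motion": [[[0,0,-0.01],[0,0,0]],[[0,0,-0.015],[0,0,0]],[[0,0,-0.013],[0,0,0]],[[0,0,-0.006],[0,0,0]],[[0,0,0],[0,0,0]],[[0,0,0],[0,0,0]],[[0,0,0],[0,0,0]],[[0,0,0],[0,0,0]],[[0,0,0],[0,0,0]],[[0,0,0],[0,0,0]]]}}

```text
time_s: 27.85
ee_pos: [422.8, 222.7, 126.7]
ee_rot: [-180.0, -0.1, 12.8]
force: [0.0, 0.4, -1.3]
gripper_width: 19.9
```

```bash
python3 rd.py 3
python3 - <<'E'
from h import *
s=env.state();print(s['ee_pos'],s['ee_rot'])
im=env.grab_frame('scene'); p=env.camera_params('scene')
cv2.imwrite('pics/s6.png',cv2.resize(im[190:330,340:450,::-1],None,fx=4.2,fy=4.2,interpolation=cv2.INTER_CUBIC))
cr=lambda q:((q-[340,190])*4.2).round(1)
print('ball pred',cr(proj(p,s['ee_pos']-[0,0,52])),'collar bottom pred',cr(proj(p,s['ee_pos']-[0,0,16])),'socket',cr(proj(p,[421.7,222,50])))
E
```

```text
27.95 F [ 0.64  0.4  -0.13] X [422.77 222.71 126.62] Xlast [422.68 222.68 126.52] [-1.7999e+02 -4.0000e-02  1.2780e+01]
[422.68472255 222.67529084 126.52119188] [-1.79991778e+02 -4.46013390e-02  1.27800054e+01]
ball pred [232.  335.8] collar bottom pred [241.6 261.9] socket [228.8 384.9]
```

View pics/s6.png

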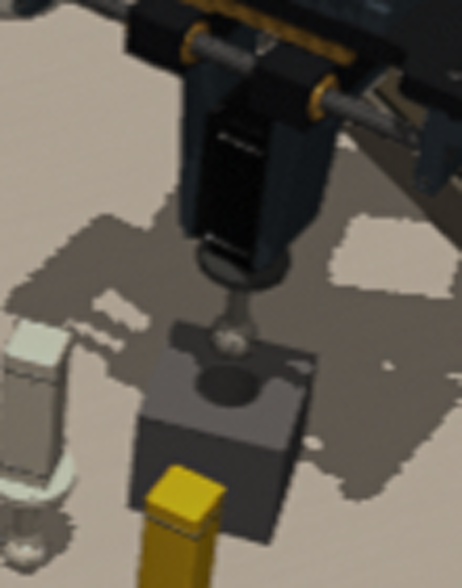

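Call:
{"fn": "drive_tool", "kwargs": {"motion": [[[-0.0009,-0.0008,0],[0,0,0]],[[0,0,-0.004],[0,0,0]],[[0,0,-0.005],[0,0,0]],[[0,0,-0.005],[0,0,0]],[[0,0,-0.005],[0,0,0]],[[0,0,-0.005],[0,0,0]],[[0,0,-0.005],[0,0,0]],[[0,0,-0.005],[0,0,0]],[[0,0,-0.004],[0,0,0]],[[0,0,0],[0,0,0]]]}}

```text
time_s: 28.83
ee_pos: [421.1, 221.5, 87.2]
ee_rot: [180.0, 0.1, 12.8]
force: [0.4, 0.2, -0.0]
gripper_width: 19.5
```

```bash
python3 rd.py 3
```

```text
28.9333 F [-0.31  0.34  0.55] X [421.37 221.66  87.66] Xlast [421.66 221.81  88.07] [1.800e+02 1.000e-02 1.278e+01]
```

Call:
{"fn": "drive_tool", "kwargs": {"motion": [[[0,0,-0.004],[0,0,0]],[[0,0,-0.005],[0,0,0]],[[0,0,-0.005],[0,0,0]],[[0,0,-0.004],[0,0,0]],[[0,0,-0.002],[0,0,0]],[[0,0,-0.001],[0,0,0]],[[0,0,-0.0005],[0,0,0]],[[0,0,-0.0005],[0,0,0]],[[0,0,0],[0,0,0]],[[0,0,0],[0,0,0]]]}}

```text
time_s: 29.77
ee_pos: [421.8, 221.9, 66.4]
ee_rot: [-180.0, -0.0, 12.8]
force: [0.3, 0.3, -1.8]
gripper_width: 19.8
```

```bash
python3 rd.py 4
```

```text
29.9167 F [-0.12 -0.24 -0.06] X [421.77 221.86  66.37] Xlast [421.74 221.86  66.36] [-1.7999e+02 -2.0000e-02  1.2780e+01]
```

Call:
{"fn": "drive_tool", "kwargs": {"motion": [[[0,0,-0.0002],[0,0,0]],[[0,0,-0.0002],[0,0,0]],[[0,0,0],[0,0,0]],[[0,0,0],[0,0,0]],[[0,0,0],[0,0,0]],[[0,0,0],[0,0,0]],[[0,0,0],[0,0,0]],[[0,0,0],[0,0,0]],[[0,0,0],[0,0,0]],[[0,0,0],[0,0,0]]]}}

```text
time_s: 30.75
ee_pos: [421.7, 221.8, 66.0]
ee_rot: [-180.0, -0.0, 12.8]
force: [-1.2, -0.9, 3.3]
gripper_width: 19.9
```

```bash
python3 rd.py 4
```

```text
30.9 F [-1.34 -0.61  4.76] X [421.73 221.84  65.97] Xlast [421.72 221.83  65.96] [-1.800e+02 -1.000e-02  1.278e+01]
```

Call:
{"fn": "drive_tool", "kwargs": {"motion": [[[0,0,0.0002],[0,0,0]],[[0,0,0],[0,0,0]],[[0,0,0],[0,0,0]],[[0,0,0],[0,0,0]],[[0,0,0],[0,0,0]],[[0,0,0],[0,0,0]],[[0,0,0],[0,0,0]],[[0,0,0],[0,0,0]],[[0,0,0],[0,0,0]],[[0,0,0],[0,0,0]]], "claw": 0.9}}

```text
time_s: 31.73
ee_pos: [421.7, 221.8, 66.0]
ee_rot: [-180.0, -0.0, 12.8]
force: [-0.5, -0.4, 0.7]
gripper_width: 81.5
```

Call:
{"fn": "drive_tool", "kwargs": {"motion": [[[0,0,0],[0,0,0]],[[0,0,0],[0,0,0]],[[0,0,0.01],[0,0,0]],[[0,0,0.02],[0,0,0]],[[0,0,0.03],[0,0,0]],[[0,0,0.03],[0,0,0]],[[0,0,0.03],[0,0,0]],[[0,0,0.03],[0,0,0]],[[0,0,0.03],[0,0,0]],[[0,0,0.02],[0,0,0]]]}}

```text
time_s: 32.57
ee_pos: [422.3, 222.1, 269.1]
ee_rot: [-179.9, -0.2, 12.8]
force: [0.8, -0.2, 0.0]
gripper_width: 82.2
```

Run:
```python
from h import *
s=env.state();print(s['time_s'],s['ee_pos'],s['force'],s['gripper_width'])
im=env.grab_frame('scene')
cv2.imwrite('pics/s7.png',im[:,:,::-1])
cv2.imwrite('pics/s7c.png',cv2.resize(im[225:345,330:430,::-1],None,fx=5,fy=5,interpolation=cv2.INTER_CUBIC))
p=env.camera_params('wrist');w=env.grab_frame('wrist');cv2.imwrite('pics/w7.png',w[:,:,::-1])
import pickle;pickle.dump(p,open('w7.pkl','wb'))
```

```text
32.5667 [422.30781462 222.1267894  269.1201457 ] [ 0.80287197 -0.22590431  0.02040405] 82.19746104929965
```

View pics/s7.png

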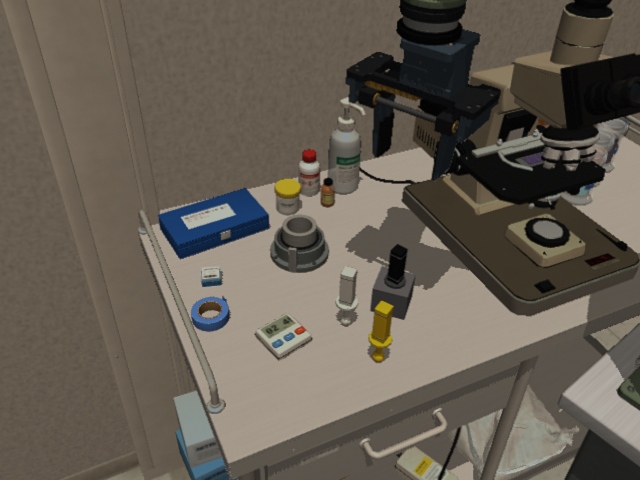

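View pics/s7c.png

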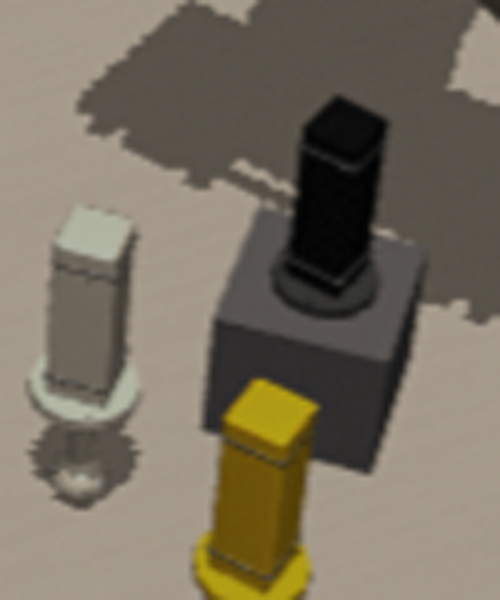

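View pics/w7.png

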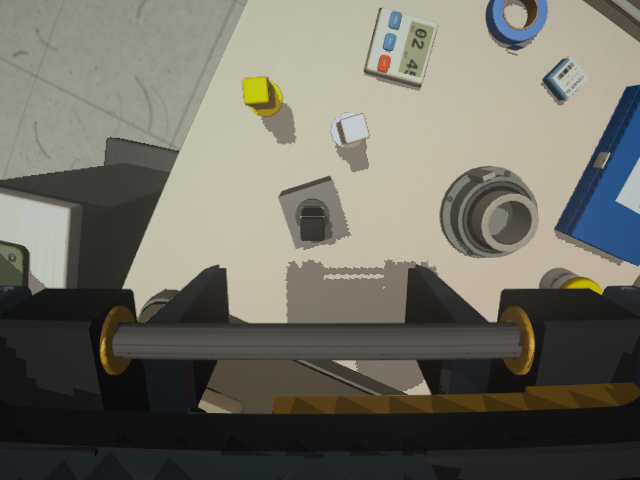

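The tool stands upright with its collar on the block, in the same place as the first crop to within about 1 mm. The other items haven't moved. I'll let the arm settle and hand the job in.

Call:
{"fn": "drive_tool", "kwargs": {"motion": [[[0,0,0],[0,0,0]],[[0,0,0],[0,0,0]],[[0,0,0],[0,0,0]],[[0,0,0],[0,0,0]],[[0,0,0],[0,0,0]],[[0,0,0],[0,0,0]],[[0,0,0],[0,0,0]],[[0,0,0],[0,0,0]],[[0,0,0],[0,0,0]],[[0,0,0],[0,0,0]]]}}

```text
time_s: 33.5
ee_pos: [421.7, 221.8, 266.0]
ee_rot: [180.0, -0.0, 12.8]
force: [-0.0, -0.1, 0.4]
gripper_width: 81.9
```

Run:
```python
from h import *
print(env.state()['force']); print(env.job_done())
```

```text
[-0.0196697  -0.0589114   0.41907792]
the job is handed in; nothing more can be done
None
```

I took the black tool from its block and ran its ball head once round the bore edge. It went anticlockwise from the tab and about 8° past it, in about 13 s. The tool is back in its block, the arm is clear, and I handed the job in at 33.5 s of the 72 s allowed.

- **Force:** averages of a few readings at each stop on the lap were between 4.4 and 6.0 N vertically. It started at 4.0 N and was brought to 5 N in the first few steps. I only read the force at these stops, so it was not watched in between.
- **Bore centre:** on the +x/+y side the sideways force rose to about 3 N. That suggests the true axis is about 1 mm from where I measured it, putting the ball roughly 17 to 18 mm out there against the ideal 20 (16 to 22.5 allowed). I moved the path outward for the rest of the lap.
- **Tool home:** the gripper was back at its original grasp height of 66.0 mm. The collar pressed on the block with about 4.8 N before I let go. The last pictures show the tool upright and flat on the block.
- **Surroundings:** the pot, bottle, small box and timer look unmoved in the last pictures.

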